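# Clear a carton jammed crosswise in the carton dispenser

## Task

A carton has slid down the sloping steel dispenser crosswise and is caught at the neck under the cover. With the fingers in the slot of the cover push it back up the chute until it lies clear of the cover on the rubber strips, lift it right out of the chute, and lay it back in lengthwise so that it runs down through the neck and comes to rest at the stop at the bottom. Do not drop it in from high up, and leave the other things standing where they are.

Things in the scene. Friction and masses are not known exactly. Their poses are not given: they have to be found in the camera images.
- lane: Sheet-steel chute on rod legs, fixed, sloping 24 degrees down towards the robot. Origin: on the bed, mid-lane, at the inner face of the stop at the low end (stop 22 mm high). Axes: x up the slope along the bed, y across (left, seen from the low end), z square off the bed. x 0 to 90 mm: narrow lane, 62 mm wide, walls 28 mm high, open above. Bare steel is slippery: a carton slides down by itself.
- neck (a point): Point on the bed, mid-lane, 90 mm up from the stop, with the lane's axes. From here to 22 mm farther up two slanting shoulders (wall height 48 mm) widen the channel from 62 to 140 mm. Above them it stays 140 mm wide, side walls 48 mm high, up to a sill 12 mm high at 277 mm from the stop.
- cover_edge (a point): Upper end of the steel cover, mid-lane, 160 mm up from the stop and 46 mm off the bed (underside of the cover; plate 2.5 mm thick), with the lane's axes. The cover lies over both sides of the chute from 104 to 160 mm and leaves a slot 64 mm wide along the middle. Beyond its upper end the chute is open above.
- strips (a point): Point on the bed, mid-lane, 217 mm up from the stop, with the lane's axes: half-way between two black rubber strips that run from 160 to 265 mm, 35 to 65 mm to either side of the middle, 0.7 mm proud. A carton lying crosswise on both strips stays; one lying lengthwise in the middle touches only bare steel and runs down.
- carton_centre (a point): Centre of the jammed carton: a closed box of smooth white card, 100 x 44 x 34 mm, 0.1 to 0.2 kg, with a plain pale brown panel on top. Axes: x along its 100 mm, y along its 44 mm, z along its 34 mm. At the start it lies crosswise on the bed, z off the bed, ends against the two shoulders and under the cover, lower face about 101 mm up from the stop, perhaps a little askew.
- carton: The jammed carton itself; origin at the centre of its 100 x 44 mm underside, axes as at its centre.
- spare_low: Lower of two spare cartons (same as the jammed one, 100 x 44 x 34 mm) stacked on the worktop to the left of the dispenser; origin at the centre of its underside. Leave alone.
- spare_high: Upper spare carton, lying on the other; origin at the centre of its underside. Leave alone.
- sauce_bottle: Bystander: clear sauce bottle with a yellow cap, diameter 56, 214 mm tall, left of the dispenser and farther back; origin at its foot. Leave alone.
- small_tin: Bystander: round tin, diameter 75, 58 mm tall, to the right of the dispenser; origin at its foot. Leave alone.
- tape_roll: Bystander: roll of brown packing tape lying flat, diameter 94, 48 mm tall, to the right of the dispenser; origin at its foot. Leave alone.

How it is judged (in metres and radians):
On the way, in this order (a step that is already met when the one before it is completed fails the run):
1. the carton is pushed up the chute, still lying on its bed, until it is clear of the cover (x of carton_centre in the frame of lane above 0.184 m and z of carton_centre in the frame of lane between 0.01 and 0.024 m), for 0.2 s.
2. the carton is lifted right out of the chute (its centre more than 75 mm above the bed) (z of carton_centre in the frame of lane above 0.075 m), for 0.2 s.
At the end, for the whole second after the job is handed in: The carton lies lengthwise on the bed of the narrow lane against the stop: its centre 40 to 62 mm up the slope from the stop, within 14 mm of the lane's middle and 10 to 26 mm off the bed, its long axis within 0.25 rad of the lane, at rest and let go (x of carton_centre in the frame of lane between 0.04 and 0.062 m and y of carton_centre in the frame of lane between -0.014 and 0.014 m and z of carton_centre in the frame of lane between 0.01 and 0.026 m and angle between the x axis of carton and the x axis of lane, either way round below 0.25 rad and linear speed of carton below 0.02 m/s); the robot touches nothing.
It fails at once if the carton is let go more than 50 mm above its resting height over the chute (z of carton_centre in the frame of lane above 0.067 m and x of carton_centre in the frame of lane above -0.05 m and y of carton_centre in the frame of lane between -0.1 and 0.1 m and contact force between the fingers and carton below 0.05 N).
It fails at once if the two spare cartons, the sauce bottle, the small tin or the tape roll are shifted by more than 30 mm (distance of any of spare_low, spare_high, sauce_bottle, small_tin, tape_roll from where it was at the start of the episode above 0.03 m).
It also fails if it takes over 61 s, if anything falls off the work surface, if the arm or the gripper's body presses on something with over 40 N, if the wrist force passes 120 N, or if a joint passes its speed limit or range.

## Robot

A 6-joint arm with a two-finger parallel gripper is mounted at the origin on a cart in front of the work surface, level with it; the furniture and walls round the work are solid. World frame = base frame: x ahead of the robot, y to its left, z up, the work surface at z = 0. Lengths are in mm, angles in rad, forces in N, time in s.
With the tool pointing down it reaches from about 300 to 1000 mm from the base axis. Payload 5.1 kg.
Tool frame: the origin (TCP) lies at the very end of the fingers, on their centre line; the grasp point (between the pads) lies env.grip_depth behind it (env.grip_depth is the distance from the TCP to the grasp point, in mm); z points along the fingers, y is the line along which they close (so a half turn about z gives the same grasp; the last joint's range is limited). The gripper opens to 95 mm and grips with 3 to 60 N. Pads are 20 mm wide; open, the fingers measure 119 mm over their backs; the gripper's body (75 mm by 180 mm) begins 59 mm behind the grasp point.
Start: joints at [-1.403, 0.124, 1.65, -0, 1.367, -0.083], TCP at [161.284, -629.66, 214.656] pointing down, gripper open.
Joint ranges: [-2.61, 2.61], [-1.02, 2.33], [0.03, 2.71], [-1.35, 4.49], [0.32, 2.68], [-2.91, 2.91]. Speed limits (rad/s): [2.57, 2.57, 3.14, 3.14, 3.14, 3.14].

## Interface

Orientations are given as a rotation vector (axis times angle).
In Python, from bench import env gives the robot as it stands. The module is installed in compiled form; this text tells all that it offers.
- The arm moves only by the tool arm_command, never from a script. Its argument "commands" is one flat list of numbers, 6 for each row, row after row: the shift along the tool's x, y, z in cm, then the turn, a rotation vector about the tool's x, y, z in rad. In form: [tx, ty, tz, rx, ry, rz, tx, ty, tz, rx, ry, rz, ...]. A call has 1 to 12 rows; each row is the pose to reach, as a shift and turn from the pose commanded when the call began, along the tool's axes at that moment; what a row does not reach only later rows make up. A row lasts 1/8 s, in which the tool goes at most 62.5 mm and 10.7 degrees, less where a joint would pass 70% of its speed; a pose out of reach is approached as far as the arm can. A call with a gripper value outside its range is refused whole. "grip" is the finger opening in cm, from 0 to 9.51, set as the call begins (left out, the last holds). The fingers move at their own pace and stop on an object; "force" is the grip in N (left out, the last holds). Time passes only in rows, so rows that repeat a pose let the fingers close. It gives the time, the measured TCP pose, the force, the opening and the grip force at its end, in the units of the state.
- env.state(): the state, without advancing time (a new reading comes with each control period).
- env.capture(name): name is "scene" or "side" or "wrist"; returns the picture (420x560x3 uint8, red, green, blue); there is no depth.
- env.camera_model(name): a dict with "intrinsics" (3x3 intrinsics, pixels), "rvec" (rotation vector, rad) and "tvec" (3), from world to camera coordinates, as OpenCV has them; the wrist camera has in their place "hand_eye" (4x4, takes a point from camera to tool coordinates, whose origin is the TCP and whose axes are the flange's). Camera axes: x right, y down, z forward; pixel columns grow to the right and rows downward; lengths in mm; the calibration is good to about 2 mm. A picture is of the moment at which its call begins: read the wrist's pose just before it. camera_model takes no time and is no camera call.
- env.close_job(): hands the job in; it is judged then, once.
The state is a dict: "clock": time; "qpos": joint angles; "qvel": joint speeds; "joint_efforts": joint torques, N m; "position": TCP position; "tcp_rot": TCP orientation; "contact_force": force on the tool from outside, world axes, zero at the start; "wrist_torque": the same for the moment, N m; "gripper_width": opening from 0.0 (shut) to 1.0 (fully open); "gripper_force": force on a finger pad.
Only numpy, scipy, OpenCV 4.12 (cv2) and the standard library are available. Lean on these libraries where they do the work, as an engineer would, in place of code of your own. Each camera call takes 0.05 s, during which the arm holds its last target. There are 200 camera calls.

## Working session

There is one attempt and no reset: what is moved stays moved. The work goes in short steps, Python scripts to look and compute and a tool call to move; the robot and the scene stay as the last step left them, time stands still between calls to the robot, and variables do not carry over. Pictures are saved under pics/ and viewed, at most 10 in all, crops included, and the job is handed in when it is done.

Besides the shell and the picture viewer there is one more tool, called after ">>>" in YAML: its name, and indented under it one key for each argument. arm_command: Moves the arm, as the interface text tells. Its arguments: {"type":"object","properties":{"commands":{"type":"array","items":{"type":"number"}},"grip":{"type":"number"},"force":{"type":"number"}},"required":["commands"]}

```bash
mkdir -p pics; python3 - <<'E'
from bench import env
import cv2,numpy as np
for n in("scene","side"):
    im=env.capture(n); cv2.imwrite(f"pics/{n}0.png",im[:,:,::-1]); m=env.camera_model(n)
    R=cv2.Rodrigues(np.array(m["rvec"],float))[0]; print(n,np.round(-R.T@np.array(m["tvec"]).ravel()),np.round(R[2],2),m["intrinsics"])
print(env.state(),env.grip_depth); print(env.camera_model("wrist"))
E
```

```text
scene [ 60. 357. 806.] [ 0.46 -0.62 -0.64] [[447.00452813   0.         274.86524672]
 [  0.         447.00452813 207.33681613]
 [  0.           0.           1.        ]]
side [153. 873. 707.] [ 0.28 -0.86 -0.42] [[531.58848624   0.         276.92740703]
 [  0.         531.58848624 214.66027805]
 [  0.           0.           1.        ]]
{'clock': 0.1, 'qpos': array([-1.40264341e+00,  1.24452326e-01,  1.65152210e+00,  2.06467360e-05,
        1.36750197e+00, -8.26255019e-02]), 'qvel': array([ 5.81217409e-04, -1.46055151e-03, -2.79920007e-03,  2.91328007e-04,
       -1.57285404e-03,  3.98553923e-05]), 'joint_efforts': array([ 2.73741225e-04, -4.18881512e+01, -3.61096537e+01,  7.77232018e-02,
        4.62737598e-02, -7.00279634e-05]), 'position': array([ 161.16760492, -629.10798844,  213.51098928]), 'tcp_rot': array([-3.11506094e+00, -3.92648394e-01,  9.47125572e-05]), 'contact_force': array([ 0.34931887, -0.39406939,  0.82587465]), 'wrist_torque': array([ 0.01295708, -0.00867018,  0.00086888]), 'gripper_force': 0.0, 'gripper_width': 0.9978972569544797} 18.8
{'intrinsics': array([[376.83607178,   0.        , 283.24357041],
       [  0.        , 376.83607178, 208.56340025],
       [  0.        ,   0.        ,   1.        ]]), 'hand_eye': array([[-3.49253405e-04, -9.71071003e-01, -2.38790671e-01,
         6.73014126e+01],
       [ 9.99999796e-01, -2.11238849e-04, -6.03563836e-04,
         1.02891162e+00],
       [ 5.35661474e-04, -2.38790833e-01,  9.71070879e-01,
        -1.70115669e+02],
       [ 0.00000000e+00,  0.00000000e+00,  0.00000000e+00,
         1.00000000e+00]])}
```

View pics/scene0.png

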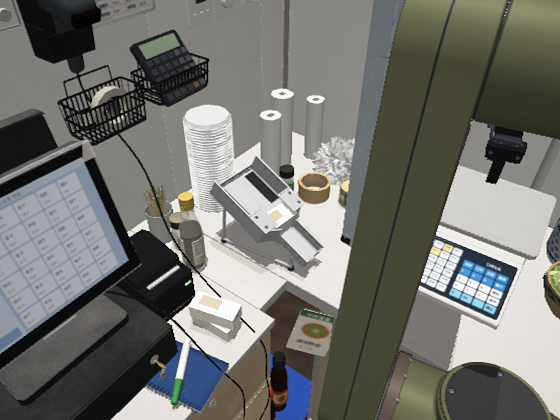

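View pics/side0.png

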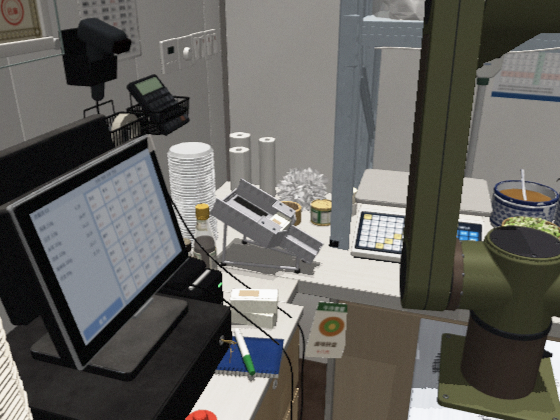

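```bash
python3 - <<'E'
import cv2,numpy as np
a=cv2.imread("pics/scene0.png")[150:275,205:335]; b=cv2.imread("pics/side0.png")[170:280,200:330]
a=cv2.resize(a,None,fx=4,fy=4,interpolation=2)[:, :400*1+120]; b=cv2.resize(b,None,fx=4,fy=4,interpolation=2)
cv2.imwrite("pics/a.png",a);cv2.imwrite("pics/b.png",b)
E
```

```text
(no output)
```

View pics/a.png

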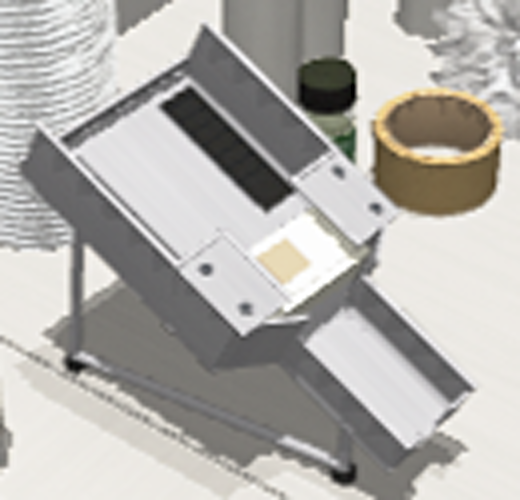

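View pics/b.png

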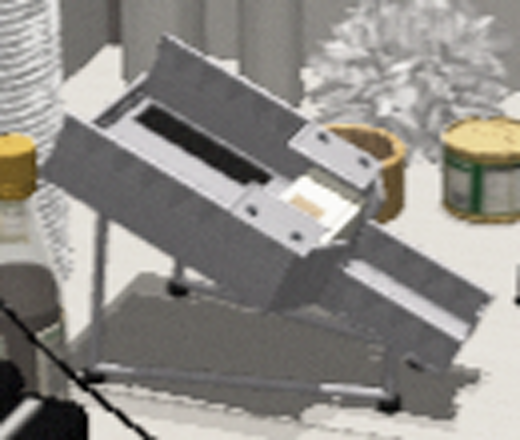

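```bash
cat > h.py <<'E'
import cv2,numpy as np
from scipy.spatial.transform import Rotation as Ro
def P(m):
    R=cv2.Rodrigues(np.array(m["rvec"],float))[0]; return m["intrinsics"]@np.c_[R,np.array(m["tvec"],float).reshape(3)]
def tri(ma,mb,a,b):
    X=cv2.triangulatePoints(P(ma),P(mb),np.array(a,float).T,np.array(b,float).T); return (X[:3]/X[3]).T
E
python3 - <<'E'
from h import *; from bench import env
from scipy.optimize import least_squares
ms,md=env.camera_model("scene"),env.camera_model("side")
names=["s1u","s1l","s2u","s2l","wn","wf","end_f","c2ui"]
a=np.array([(205,269),(246,308),(338,172),(375,208),(40,123),(205,27),(473,388),(295,186)])/4+[205,150]
b=np.array([(251,209),(296,237),(322,136),(364,161),(66,115),(165,38),(490,298),(290,143)])/4+[200,170]
X=tri(ms,md,a,b)
for n,x in zip(names,X): print(n,np.round(x))
# cover screws: mid at x~132,z 48.5; unknown offsets -> symmetric
c=X[:4].mean(0); across=(X[0]+X[1]-X[2]-X[3])/2; along=(X[0]+X[2]-X[1]-X[3])/2
al2=X[4:6].mean(0)-c
print(c,across,np.linalg.norm(across),along,np.linalg.norm(along),al2,np.linalg.norm(al2),np.degrees(np.arctan2(al2[2],np.hypot(*al2[:2]))),np.degrees(np.arctan2(al2[1],al2[0])),np.degrees(np.arctan2(-across[0],across[1])))
def frame(p): return Ro.from_euler("ZY",[p[3],-np.radians(24)])
mod=np.array([(278,70,48),(278,-70,48),(-1,-32,28),(160,-32,48.5)])
f=lambda p:np.r_[(frame(p).apply(mod)+p[:3]-X[4:]).ravel(),(frame(p).apply([132,0,48.5])+p[:3]-c)]
r=least_squares(f,[500,-400,100,-.5]);print(np.round(r.x,3),np.degrees(r.x[3]));print(np.round(r.fun.reshape(-1,3)))
E
```

```text
s1u [ 548. -238.  141.]
s1l [ 519. -239.  126.]
s2u [ 539. -357.  141.]
s2l [ 510. -356.  128.]
wn [ 670. -240.  188.]
wf [ 656. -377.  190.]
end_f [ 415. -325.   57.]
c2ui [ 550. -326.  147.]
[ 529.16392864 -297.69580101  134.15807867] [  8.83979083 117.774466    -1.22207843] 118.11206635733583 [28.92508132 -0.30974812 14.29537559] 32.26629877444588 [133.98637678 -10.46080638  55.08664091] 145.24570781882377 22.288174238025743 -4.464235141072161 -4.292397393455507
[ 4.28674e+02 -2.90179e+02  3.40570e+01 -7.30000e-02] -4.173760271211879
[[-2.  2.  3.]
 [ 1. -1.  1.]
 [-1.  3.  2.]
 [ 2. -5. -4.]
 [ 0.  0. -2.]]
```

```bash
cat >> h.py <<'E'
O=np.array([428.7,-290.2,34.0]); YAW=-0.073
L=Ro.from_euler("ZY",[YAW,-np.radians(24)])
DOWN=Ro.from_matrix(np.diag([1.,-1,-1]))
def tgt(p,rot=0):  # lane point (mm) of TCP, tool square to bed; rot=0 tool x up lane, rot=90 tool x along lane +y
    return L.apply(p)+O, L*Ro.from_euler("z",rot,degrees=True)*DOWN
def rel(s,T):
    R=Ro.from_rotvec(s["tcp_rot"]); return np.round(R.inv().apply(T[0]-s["position"])/10,2),np.round((R.inv()*T[1]).as_rotvec(),3)
def inlane(p): return L.inv().apply(np.asarray(p)-O)
def ray(m,uv,z):
    R=cv2.Rodrigues(np.array(m["rvec"],float))[0]; c=-R.T@np.array(m["tvec"],float).ravel()
    d=R.T@np.linalg.solve(m["intrinsics"],[*uv,1]); return c+d*(z-c[2])/d[2]
E
python3 - <<'E'
from h import *; from bench import env
ms,md=env.camera_model("scene"),env.camera_model("side"); s=env.state()
print("post?",ray(md,(350,250),0),ray(ms,(350,240),0))
for n,m,uv in(("tape",ms,(315,188)),("tape side",md,(293,218)),("tin side",md,(321,213))): print(n,ray(m,uv,30))
for p,r in(((150,0,160),0),((84,0,60),0),((84,0,10),0)):
    T=tgt(p,r); print(p,r,T[0].round(),rel(s,T))
E
```

```text
post? [ 356.96196488 -419.75383153    0.        ] [ 401.48814857 -441.04211765    0.        ]
tape [ 575.81568027 -541.31847007   30.        ]
tape side [ 547.82838141 -510.75023738   30.        ]
tin side [ 476.39363294 -570.82589697   30.        ]
(150, 0, 160) 0 [ 500. -295.  241.] (array([ 41.15, -23.91,  -2.71]), array([-0.07 ,  0.415,  0.319]))
(84, 0, 60) 0 [ 481. -294.  123.] (array([ 39.29, -24.51,   9.11]), array([-0.07 ,  0.415,  0.319]))
(84, 0, 10) 0 [ 501. -296.   77.] (array([ 41.21, -23.85,  13.67]), array([-0.07 ,  0.415,  0.319]))
```

```bash
python3 - <<'E'
from h import *; from bench import env
for n in("scene","side"):
    m=env.camera_model(n)
    for X in((161,-629,213),(161,-629,400),(380,-430,0),(380,-430,300),(500,-295,241)):
        x=P(m)@np.r_[X,1]; print(n,X,(x[:2]/x[2]).round())
a=cv2.imread("pics/scene0.png")[0:260,300:440]; b=cv2.imread("pics/side0.png")[0:260,300:440]
cv2.imwrite("pics/c.png",cv2.resize(np.hstack([a,b]),None,fx=2.3,fy=2.3,interpolation=2))
E
```

```text
scene (161, -629, 213) [491. 172.]
scene (161, -629, 400) [520.  97.]
scene (380, -430, 0) [355. 246.]
scene (380, -430, 300) [372. 146.]
scene (500, -295, 241) [289. 178.]
side (161, -629, 213) [436. 160.]
side (161, -629, 400) [445.  94.]
side (380, -430, 0) [343. 247.]
side (380, -430, 300) [348. 144.]
side (500, -295, 241) [288. 178.]
```

View pics/c.png

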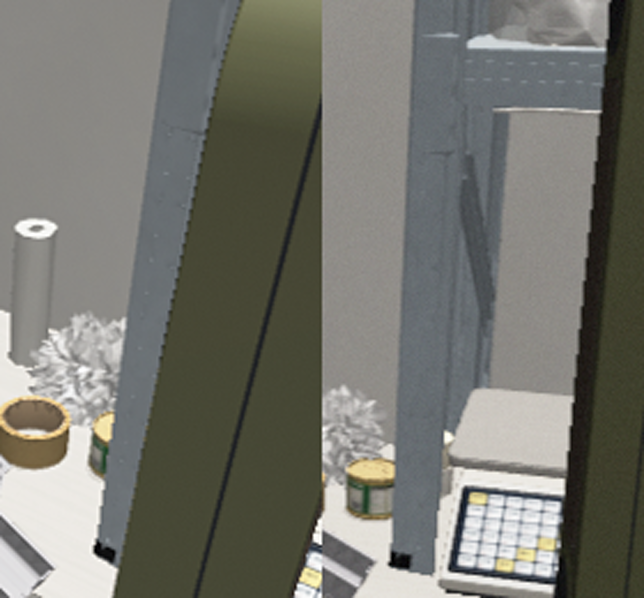

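```bash
python3 - <<'E'
from h import *; from bench import env
ms,md=env.camera_model("scene"),env.camera_model("side"); s=env.state()
n=["postL","stacktop","stack right top","cap","shaker/dark","roll r"]
X=tri(ms,md,[(344.8,239),(208,117),(231,119),(186,198),(287,172),(315,98)],[(334,243.5),(191,151),(214,152),(202,210),(287,203),(267,141)])
for k,x in zip(n,X): print(k,x.round())
print("post2 z0",ray(md,(370,168),0),"postR z0",ray(md,(348,249),0),"post left scene mid z=?",ray(ms,(357,150),300))
x=P(md)@[500,-600,600,1]; print(x[:2]/x[2])
for p in((84,0,200),(123,0,120),(123,0,4)):
    T=tgt(p,90); print(p,T[0].round(),rel(s,T))
E
```

```text
postL [ 405. -422.   13.]
stacktop [ 790. -355.  265.]
stack right top [ 739. -386.  260.]
cap [ 663. -142.  201.]
shaker/dark [ 555. -405.  140.]
roll r [ 707. -734.  192.]
post2 z0 [  406.80909701 -1102.62076164     0.        ] postR z0 [ 363.32926383 -423.80355599    0.        ] post left scene mid z=? [ 397.28464829 -394.55935799  300.        ]
[321.86082746  12.72186807]
(84, 0, 200) [ 424. -290.  251.] (array([ 33.89, -26.35,  -3.68]), array([-0.364,  0.26 , -1.228]))
(123, 0, 120) [ 492. -295.  194.] (array([ 40.35, -24.17,   2.04]), array([-0.364,  0.26 , -1.228]))
(123, 0, 4) [ 539. -298.   88.] (array([ 44.82, -22.65,  12.63]), array([-0.364,  0.26 , -1.228]))
```

>>> arm_command:
  commands: [2.5,-3.6,-1.5,0,0,-0.12,5,-7.3,-3,0,0,-0.25,7.5,-11,-5,0,0,-0.37,10,-14.6,-5.5,0,0,-0.5,12.5,-18.2,-5.5,0,0,-0.62,15,-22,-5.5,0,0,-0.75,17.5,-25.5,-5.5,0,0,-0.87,20,-29.2,-5.5,0,0,-1.0,22.4,-32.8,-5.5,0,0,-1.12,24.7,-36.4,-5.5,0,0,-1.246,24.7,-36.4,-5.5,0,0,-1.246,24.7,-36.4,-5.5,0,0,-1.246]

```text
clock: 1.6
position: [310.1, -215.9, 269.4]
tcp_rot: [-2.303, -2.137, 0.001]
contact_force: [-0.2, -0.3, -0.1]
gripper_width: 1.001
gripper_force: 0.0
```

```bash
cat > st.py <<'E'
import sys; from h import *; from bench import env
s=env.state(); print(s["clock"],s["position"].round(1),"lane",inlane(s["position"]).round(1),s["qpos"].round(2),s["contact_force"].round(1),s["gripper_width"]*95,s["gripper_force"])
for a in sys.argv[1:]:
    *p,r=map(float,a.split(",")); print(a,rel(s,tgt(p,r)))
E
python3 st.py 84,0,200,90 123,0,120,90
```

```text
1.6 [ 310.1 -215.9  269.4] lane [-17.3  65.4 265.4] [-0.75 -0.56  2.13 -0.    1.57 -0.68] [-0.2 -0.3 -0.1] 95.07872723952771 0.0
84,0,200,90 (array([-6.52, 11.92,  1.85]), array([-0.419,  0.001, -0.001]))
123,0,120,90 (array([-6.51, 18.74,  7.57]), array([-0.419,  0.001, -0.001]))
```

>>> arm_command:
  commands: [-1,3,1,-0.06,0,0,-2,6,2,-0.12,0,0,-3,9,3,-0.18,0,0,-4,12,4.5,-0.26,0,0,-5,15,6,-0.34,0,0,-6.5,18.7,7.5,-0.419,0,0,-6.5,18.7,7.5,-0.419,0,0,-6.5,18.7,7.5,-0.419,0,0]
  grip: 6.5

```text
clock: 2.6
position: [491.2, -295.3, 194.5]
tcp_rot: [2.059, 1.909, 0.405]
contact_force: [0.5, 0.3, 0.2]
gripper_width: 0.685
gripper_force: 0.0
```

```bash
python3 st.py 123,0,4,90; python3 - <<'E'
from bench import env; import cv2,numpy as np
s=env.state(); im=env.capture("wrist"); cv2.imwrite("pics/w1.png",im[:,:,::-1]); np.savez("w1.npz",p=s["position"],r=s["tcp_rot"])
E
```

```text
2.6 [ 491.2 -295.3  194.5] lane [122.6  -0.5 121.1] [-0.77 -0.25  2.09  0.31  1.   -0.82] [0.5 0.3 0.2] 65.08221256268766 0.0
123,0,4,90 (array([ 0.06,  0.05, 11.71]), array([-0.001,  0.001, -0.003]))
```

View pics/w1.png

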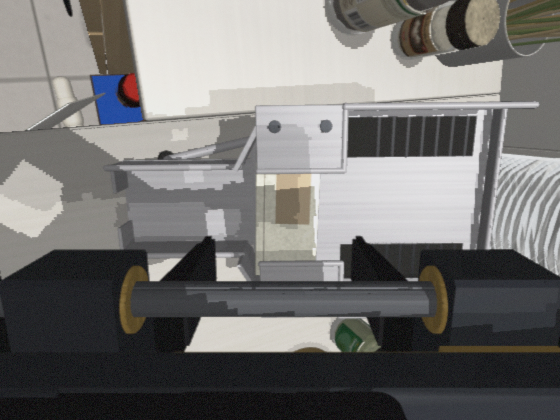

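```bash
cat >> h.py <<'E'
def wl(m,d,uv,z):  # wrist pixel -> lane coords at lane height z
    H=m["hand_eye"]; R=Ro.from_rotvec(d["r"]); c=R.apply(H[:3,3])+d["p"]; v=R.apply(H[:3,:3]@np.linalg.solve(m["intrinsics"],[*uv,1]))
    c=L.inv().apply(c-O); v=L.inv().apply(v); return (c+v*(z-c[2])/v[2]).round(1)
E
python3 - <<'E'
from h import *; from bench import env
m=env.camera_model("wrist"); d=np.load("w1.npz")
for n,uv,z in(("coverL lo-in",(257,172),48.5),("coverL up-in",(345,172),48.5),("coverR lo-in",(260,262),48.5),("coverR up-in",(342,262),48.5),("carton up edge top",(317,180),34),("up lowpt",(317,250),34),("panel lo",(277,200),34),("panel hi",(313,200),34),("panel y",(295,222),34),("strip lo",(347,140),0),("strip hi",(474,140),0),("sill top",(492,180),12),("stop",(118,200),22)): print(n,wl(m,d,uv,z))
im=cv2.imread("pics/w1.png"); print([im[r,250:325:3].sum(1)//3 for r in(185,210,240)])
E
```

```text
coverL lo-in [106.4  30.2  48.5]
coverL up-in [163.3  30.1  48.5]
coverR lo-in [107.2 -31.9  48.5]
coverR up-in [163.5 -32.   48.5]
carton up edge top [146.6  22.5  34. ]
up lowpt [147.5 -28.6  34. ]
panel lo [118.9   8.4  34. ]
panel hi [144.1   8.4  34. ]
panel y [131.6  -7.6  34. ]
strip lo [171.9  47.5   0. ]
strip hi [268.4  47.2   0. ]
sill top [279.3  18.4  12. ]
stop [ 2.5  6.1 22. ]
[array([112, 111, 178, 222, 222, 154, 161, 161, 179, 171, 170, 167, 172,
       174, 175, 173, 195, 198, 198, 199, 207, 233, 234, 220, 211],
      dtype=uint64), array([104, 111, 131, 144, 142, 146, 145, 151, 144, 103, 101, 103, 100,
       107, 102, 100, 103, 127, 125, 124, 167, 179, 231, 202, 204],
      dtype=uint64), array([109, 110, 162, 176, 169, 173, 185, 181, 184, 185, 180, 181, 171,
       172, 182, 175, 179, 176, 184, 177, 182, 179, 228, 198, 202],
      dtype=uint64)]
```

```bash
sed -i 's/^O=np.array.*/O=np.array([431.4,-291.2,35.2])/' h.py; python3 st.py 123,0,40,90 123,0,4,90
```

```text
Traceback (most recent call last):
  File "st.py", line 1, in <module>
    import sys; from h import *; from bench import env
                ^^^^^^^^^^^^^^^
  File "h.py", line 8, in <module>
    L=Ro.from_euler("ZY",[YAW,-np.radians(24)])
                          ^^^
NameError: name 'YAW' is not defined
```

```bash
sed -i 's/^O=np.array.*/O=np.array([431.4,-291.2,35.2]); YAW=-0.073/' h.py; python3 st.py 123,0,40,90 123,0,4,90
```

```text
2.65 [ 491.5 -295.2  195.3] lane [120.1   0.4 121.7] [-0.77 -0.26  2.09  0.31  1.   -0.82] [-1.  -0.5  0.6] 64.8643812405705 0.0
123,0,40,90 (array([-0.03,  0.28,  8.17]), array([ 0.   ,  0.001, -0.002]))
123,0,4,90 (array([-0.03,  0.28, 11.77]), array([ 0.   ,  0.001, -0.002]))
```

>>> arm_command:
  commands: [0,0.28,2,0,0,0,0,0.28,4.5,0,0,0,0,0.28,7,0,0,0,0,0.28,8,0,0,0,0,0.28,8.7,0,0,0,0,0.28,9.4,0,0,0,0,0.28,10,0,0,0,0,0.28,10.5,0,0,0,0,0.28,10.8,0,0,0,0,0.28,11.1,0,0,0,0,0.28,11.3,0,0,0,0,0.28,11.3,0,0,0]

```text
clock: 4.15
position: [540.3, -297.9, 92.4]
tcp_rot: [2.057, 1.91, 0.406]
contact_force: [1.4, -0.1, 0.5]
gripper_width: 0.685
gripper_force: 0.0
```

```bash
python3 st.py 123,0,4,90
```

```text
4.15 [ 540.3 -297.9   92.4] lane [122.9   1.2   7.9] [-0.71 -0.04  2.08  0.35  0.79 -0.84] [ 1.4 -0.1  0.5] 65.02900925370936 0.0
123,0,4,90 (array([-0.12,  0.01,  0.39]), array([-0.   ,  0.   , -0.001]))
```

>>> arm_command:
  commands: [-0.1,0,0.2,0,0,0,-0.1,0,0.4,0,0,0,-0.1,0,0.4,0,0,0]

```text
clock: 4.53
position: [541.8, -299.0, 88.6]
tcp_rot: [2.057, 1.91, 0.406]
contact_force: [-0.7, 0.3, -0.0]
gripper_width: 0.68
gripper_force: 0.0
```

>>> arm_command:
  commands: [0,0,0,0,0,0,0,0,0,0,0,0,0,0,0,0,0,0,0,0,0,0,0,0,0,0,0,0,0,0]
  grip: 3.5
  force: 15

```text
clock: 5.15
position: [541.8, -299.1, 88.9]
tcp_rot: [2.056, 1.91, 0.406]
contact_force: [-0.8, 0.2, 0.5]
gripper_width: 0.461
gripper_force: 15.0
```

```bash
python3 st.py 160,0,4,90 210,0,4,90
```

```text
5.15 [ 541.8 -299.1   88.9] lane [122.9   0.2   4.1] [-0.71 -0.03  2.08  0.35  0.78 -0.84] [-0.8  0.2  0.5] 43.77447286053777 14.974227547645569
160,0,4,90 (array([-0.01,  3.71,  0.01]), array([-0.   ,  0.   , -0.001]))
210,0,4,90 (array([-0.01,  8.71,  0.01]), array([-0.   ,  0.   , -0.001]))
```

>>> arm_command:
  commands: [0,0.3,-0.1,0,0,0,0,1.1,-0.15,0,0,0,0,2,-0.15,0,0,0,0,3,-0.15,0,0,0,0,4,-0.15,0,0,0,0,5,-0.15,0,0,0,0,6,-0.15,0,0,0,0,7,-0.15,0,0,0,0,8,-0.15,0,0,0,0,8.7,-0.1,0,0,0,0,8.7,-0.05,0,0,0,0,8.7,-0.05,0,0,0]

```text
clock: 6.65
position: [621.1, -305.1, 125.2]
tcp_rot: [2.056, 1.909, 0.406]
contact_force: [0.1, -0.5, 1.4]
gripper_width: 0.464
gripper_force: 15.0
```

>>> arm_command:
  commands: [0,0,0,0,0,0,0,0,0,0,0,0]

```text
clock: 6.9
position: [620.9, -305.1, 125.0]
tcp_rot: [2.056, 1.909, 0.406]
contact_force: [-0.1, -0.5, 0.3]
gripper_width: 0.458
gripper_force: 15.0
```

```bash
python3 st.py 205,0,110,90 213,0,110,0; python3 - <<'E'
from bench import env; import cv2,numpy as np
s=env.state(); im=env.capture("wrist"); np.savez("w2.npz",p=s["position"],r=s["tcp_rot"])
b=env.capture("side")[150:290,180:340]; b=cv2.resize(b,(480,420),interpolation=2)
cv2.imwrite("pics/w2.png",np.hstack([im[:,200:500],b])[:,:,::-1])
E
```

```text
6.9 [ 620.9 -305.1  125. ] lane [210.1  -0.    4.8] [-0.62  0.08  1.9   0.3   0.82 -0.72] [-0.1 -0.5  0.3] 43.526302506268095 14.977961629629135
205,0,110,90 (array([ -0.  ,  -0.51, -10.52]), array([ 0.001,  0.001, -0.001]))
213,0,110,0 (array([ -0.  ,   0.29, -10.52]), array([1.00e-03, 0.00e+00, 1.57e+00]))
```

View pics/w2.png

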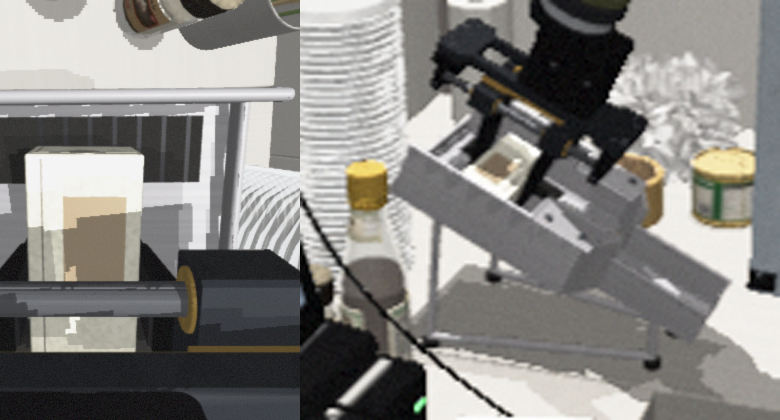

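>>> arm_command:
  commands: [0,0,-0.7,0,0,0,0,0,-2,0,0,0,0,0,-4,0,0,0,0,0,-6,0,0,0,0,0,-8,0,0,0,0,0,-10,0,0,0,0,0,-10.5,0,0,0,0,0,-10.5,0,0,0,0,0,-10.5,0,0,0]
  force: 20

```text
clock: 8.12
position: [578.0, -301.5, 219.4]
tcp_rot: [2.058, 1.911, 0.406]
contact_force: [0.4, 0.3, -2.1]
gripper_width: 0.457
gripper_force: 20.0
```

>>> arm_command:
  commands: [0,0.1,0,0,0,0.15,0,0.2,0,0,0,0.3,0,0.3,0,0,0,0.45,0,0.3,0,0,0,0.6,0,0.3,0,0,0,0.75,0,0.3,0,0,0,0.9,0,0.3,0,0,0,1.05,0,0.3,0,0,0,1.2,0,0.3,0,0,0,1.35,0,0.3,0,0,0,1.5,0,0.3,0,0,0,1.57,0,0.3,0,0,0,1.57]

```text
clock: 9.62
position: [580.8, -301.7, 220.6]
tcp_rot: [3.057, -0.111, 0.647]
contact_force: [0.5, -0.3, -1.5]
gripper_width: 0.464
gripper_force: 20.0
```

```bash
python3 st.py 213,0,5.5,0; python3 - <<'E'
from bench import env; import cv2,numpy as np
s=env.state(); im=env.capture("wrist"); np.savez("w3.npz",p=s["position"],r=s["tcp_rot"])
b=env.capture("side")[110:290,180:340]; b=cv2.resize(b,(373,420),interpolation=2)
cv2.imwrite("pics/w3.png",np.hstack([im[:,100:500],b])[:,:,::-1])
E
```

```text
9.625 [ 580.8 -301.7  220.6] lane [212.3   0.5 108.4] [-0.66 -0.09  1.9   0.27  1.    0.87] [ 0.5 -0.3 -1.5] 44.120001535576606 19.974063634872437
213,0,5.5,0 (array([ 0.09,  0.05, 10.29]), array([-0.001,  0.002,  0.   ]))
```

View pics/w3.png

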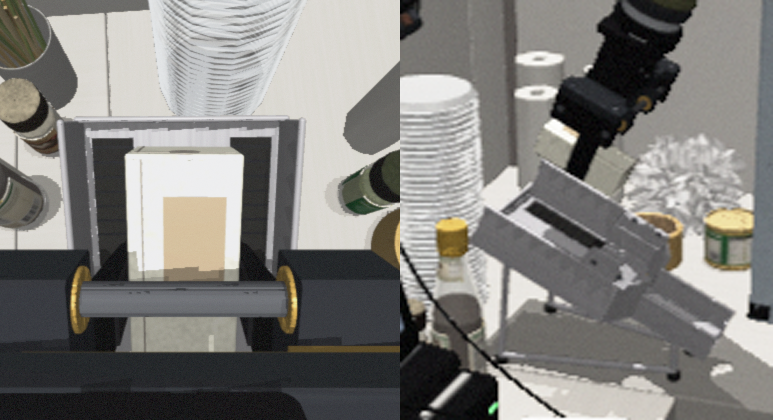

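>>> arm_command:
  commands: [0,0.05,1.5,0,0,0,0,0.05,3.5,0,0,0,0,0.05,5.5,0,0,0,0,0.05,7,0,0,0,0,0.05,8,0,0,0,0,0.05,9,0,0,0,0,0.05,9.6,0,0,0,0,0.05,10,0,0,0,0,0.05,10.2,0,0,0,0,0.05,10.25,0,0,0,0,0.05,10.25,0,0,0]

```text
clock: 11.1
position: [622.7, -305.7, 128.6]
tcp_rot: [3.055, -0.112, 0.65]
contact_force: [0.5, -0.3, -0.8]
gripper_width: 0.462
gripper_force: 20.0
```

```bash
python3 st.py 213,0,4.5,0; python3 - <<'E'
from bench import env; import cv2,numpy as np
im=env.capture("wrist"); b=env.capture("side")[110:290,180:340]; b=cv2.resize(b,(373,420),interpolation=2)
cv2.imwrite("pics/w4.png",np.hstack([im[:,100:500],b])[:,:,::-1])
E
```

```text
11.1 [ 622.7 -305.7  128.6] lane [213.2  -0.5   7.3] [-0.62  0.08  1.9   0.29  0.83  0.86] [ 0.5 -0.3 -0.8] 43.937139051570924 19.97368812561035
213,0,4.5,0 (array([-0.02, -0.05,  0.28]), array([ 0.001, -0.001, -0.   ]))
```

View pics/w4.png

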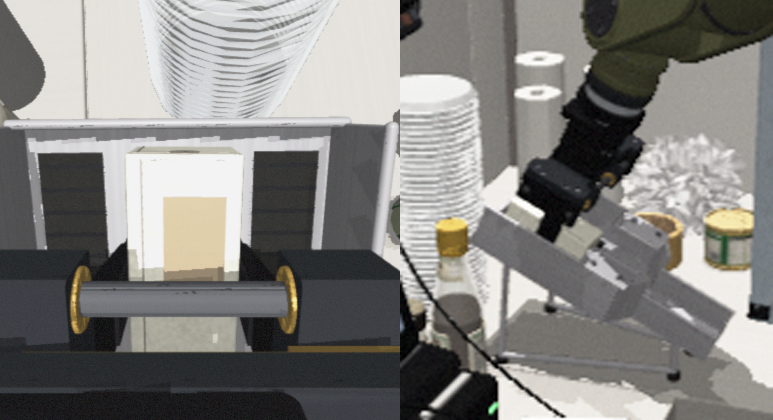

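>>> arm_command:
  commands: [0,-0.1,0.15,0,0,0,0,-0.2,0.25,0,0,0,0,-0.2,0.25,0,0,0,0,-0.2,0.25,0,0,0]

```text
clock: 11.7
position: [623.7, -303.6, 125.9]
tcp_rot: [3.056, -0.112, 0.65]
contact_force: [-0.3, -0.4, -0.7]
gripper_width: 0.464
gripper_force: 20.0
```

>>> arm_command:
  commands: [0,0,0,0,0,0,0,0,0,0,0,0,0,0,0,0,0,0,0,0,0,0,0,0,0,0,0,0,0,0,0,0,0,0,0,0,0,0,0,0,0,0,0,0,0,0,0,0]
  grip: 5.8

```text
clock: 12.7
position: [623.7, -303.6, 125.9]
tcp_rot: [3.056, -0.112, 0.65]
contact_force: [0.0, 0.1, 0.8]
gripper_width: 0.611
gripper_force: 0.0
```

```bash
python3 st.py 213,0,130,0; python3 - <<'E'
from bench import env; import cv2,numpy as np
im=env.capture("scene")[130:280,190:340]; b=env.capture("side")[130:290,190:350]
cv2.imwrite("pics/w5.png",np.hstack([cv2.resize(im,(400,400),interpolation=2),cv2.resize(b,(400,400),interpolation=2)])[:,:,::-1])
E
```

```text
12.7 [ 623.7 -303.6  125.9] lane [213.    1.6   4.5] [-0.62  0.08  1.9   0.29  0.82  0.86] [0.  0.1 0.8] 58.07697852846432 0.0
213,0,130,0 (array([  0.  ,   0.17, -12.55]), array([ 0., -0., -0.]))
```

View pics/w5.png

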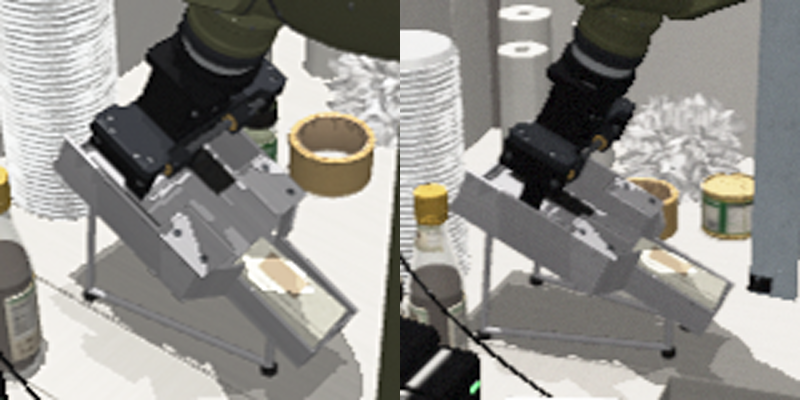

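The carton has run down and lies lengthwise in the narrow lane at the stop (left view, about 295,285 in the crop). I'll withdraw the tool and hand in.

>>> arm_command:
  commands: [0,0,-1,0,0,0,0,0,-3,0,0,0,0,0,-6,0,0,0,0,0,-9,0,0,0,0,0,-12,0,0,0,0,0,-12,0,0,0,0,0,-12,0,0,0]

```text
clock: 13.68
position: [574.8, -300.0, 235.4]
tcp_rot: [3.056, -0.112, 0.649]
contact_force: [0.2, 0.0, -0.2]
gripper_width: 0.609
gripper_force: 0.0
```

```bash
python3 - <<'E'
from h import *; from bench import env
s=env.state(); d={"p":s["position"],"r":s["tcp_rot"]}; m=env.camera_model("scene"); im=env.capture("scene")
# carton brown panel: orientation/centre in lane via ray onto lane plane z=34
hsv=cv2.cvtColor(im,cv2.COLOR_RGB2HSV); k=cv2.inRange(hsv,(8,30,120),(25,140,255)); k[:, :280]=0; k[:,325:]=0; k[:220]=0; k[262:]=0
R=cv2.Rodrigues(np.array(m["rvec"],float))[0]; c=inlane(-R.T@np.array(m["tvec"],float).ravel())
ys,xs=np.nonzero(k); q=[]
for x,y in zip(xs,ys):
    v=L.inv().apply(R.T@np.linalg.solve(m["intrinsics"],[x,y,1])); q.append((c+v*(34-c[2])/v[2])[:2])
q=np.array(q); print(len(q),q.mean(0),q.min(0),q.max(0)); print(s["contact_force"],s["position"]); print(env.close_job())
E
```

```text
158 [ 6.52595170e+01 -3.78700243e-02] [ 43.18167169 -12.64558522] [87.88103856 12.41571801]
[ 0.15754404  0.01996727 -0.15741275] [ 574.79561757 -299.95132671  235.37365639]
the job is handed in; nothing more can be done
None
```

The carton was pulled up clear of the cover, lifted out, turned and laid back in lengthwise; the last pictures show it at rest at the stop with the gripper withdrawn, and the job was handed in at about 14 s with no verdict returned (I gripped it through the slot and dragged it up rather than pushing with closed fingers).

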